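# Check the free travel of a hand brake and record it on its scale

## Task

Check the free travel of the hand brake unit on the bench: push its lever gently down by the black cross-bar until the resistance firms up because the brake bites (never with more than 20 N), note how far the cross-bar has come down, and let the lever go back up. Then slide the pointer along the scale from where it is parked to that travel in millimetres from the zero mark, true to about 3 mm, and leave it there. Leave the small bottle, the carton and the beaker around it where they stand.

Things in the scene. Friction and masses are not known exactly. Their poses are not given: they have to be found in the camera images.
- brake_unit: fixed hand brake on an aluminium base plate. Origin on the bench below the lever's pivot; x points away from the robot, y left, z up. Plate x -115 to 85, y -60 to 190 mm, 12 mm thick; grey housing x -46 to 70, y -32 to 46, 144 mm high; pivot 125 mm up. The brake shoe inside cannot be seen and bites at a different travel each time, between 14 and 44 mm of cross-bar drop
- grip_bar (a point): centre of the lever's black cross-bar: 16 mm diameter, 60 mm long along the unit's y, on the lever's end that points to the robot, 100 mm from the pivot. Released, it is 97 mm in front of the pivot (unit x -97) and 150 mm above the bench. Pushed down, it swings on an arc about the pivot. 'Travel' is its drop in height from the released position
- brake_lever (a joint): lever angle in rad, 0 released (0.25 rad above level), growing as it is pushed: travel in mm = 100 (sin 0.25 - sin(0.25 - angle)), end stop 0.62. The return spring takes 1 N at the top to 3 N low down at the bar; from the bite on, the push rises by about 4 N per further mm. Springs back up when let go
- pointer_fin (a point): centre of the pointer's upright black grip fin: 12 mm thick (unit's x), 24 mm wide (y), 94 mm above the bench; the fin's top is at 112 mm, it stands free from 71 mm up. Axes as the unit's; it slides along x on a rail at unit y 140 mm with about 2.5 N of friction and stays where it is left. Its steel index lies at the middle of its thickness
- pointer (a joint): position of the pointer on the scale in m: 0 at the zero mark (the end nearest the robot), growing away from the robot (unit +x), range -0.003 to 0.082; it is parked near the far end at the start. The scale is one to one: 0.030 stands for 30 mm of travel
- scale_zero (a point): the zero mark on the white scale strip right of the pointer's rail, 64 mm above the bench: first of nine black ticks 10 mm apart along the unit's x; those at 0 and 50 mm are longer
- reagent_vial_0: small beige plastic bottle with a white cap, 32 mm diameter, 84 mm high, loose, right of the unit; origin at the centre of its underside; a bystander
- carton_small: small folding carton, 34 by 79 by 46 mm, loose, in front of the unit; origin under it; a bystander
- cup_2: small clear plastic beaker, 70 mm wide, 60 mm high, loose, in front of the unit to the right; origin at the centre of its underside; a bystander

How it is judged:
On the way, in this order (a step that is already met when the one before it is completed fails the run):
1. the lever is pressed until the brake bites: at least 2 N on the brake shoe (contact force between brake_lever_c2 and shoe_c0 above 2 N), for 0.1 s.
2. the lever is let go back up (value of joint brake_lever below 0.05 rad), for 0.1 s.
3. the pointer stands at the travel at which the brake bit (x of lining_c0 in the frame of pointer_fin between 0.0487596 and 0.0557596 m), for 0.2 s.
At the end, for the whole second after the job is handed in: the lever is back up (within 0.05 rad of its released position) and the pointer rests at the travel at which the brake firmed up, within 3.5 mm (the mark aimed at lies 1 mm past the first bite, where the push has risen by about 4 N) (all of step 3 and value of joint brake_lever below 0.05 rad and velocity of joint pointer between -0.005 and 0.005 m/s); the robot touches nothing.
It fails at once if the robot pushes on the lever with more than 20 N (contact force between brake_lever and the fingers above 20 N or contact force between brake_lever and the arm above 20 N).
It fails at once if the small bottle, carton or beaker is shifted by more than 20 mm (distance of any of reagent_vial_0, carton_small, cup_2 from where it was at the start of the episode above 0.02 m).
It also fails if it takes over 64 s, if anything falls off the work surface, if the arm or the gripper's body presses on something with over 40 N, if the wrist force passes 120 N, or if a joint passes its speed limit or range.

## Robot

A 6-joint arm with a two-finger parallel gripper is mounted at the origin on a cart in front of the work surface, level with it; the furniture and walls round the work are solid. World frame = base frame: x ahead of the robot, y to its left, z up, the work surface at z = 0. Lengths are in m, angles in rad, forces in N, time in s.
With the tool pointing down it reaches from about 0.2 to 0.875 m from the base axis. Payload 3.4 kg.
Tool frame: the origin (TCP) lies on the mounting face of the last link; the fingertips stand 199 mm ahead of it and the grasp point (between the pads) lies 180 mm ahead of it; z points along the fingers, y is the direction in which the jaws open and shut (so a half turn about z gives the same grasp; the last joint's range is limited). The gripper opens to 94 mm and grips with 3 to 60 N. Pads are 16 mm wide; open, the fingers measure 119 mm over their backs; the gripper's body (75 mm by 177 mm) begins 78 mm behind the grasp point.
Start: joints at [1.228, 0.276, 1.505, -0, 1.361, -0.121], TCP at [0.127, 0.561, 0.405] pointing down, gripper open.
Joint ranges: [-2.89, 2.89], [-0.75, 2.08], [0.22, 2.7], [-1.18, 4.32], [0.11, 2.71], [-2.7, 2.7]. Speed limits (rad/s): [2.57, 2.57, 3.14, 3.14, 3.14, 3.14].

## Interface

Orientations are given as a unit quaternion [x, y, z, w].
In Python, from station import * gives the robot as it stands.
- The arm moves only by the tool move_arm, never from a script. Its argument "steps" is a list that holds one entry, the list of rows, each a list of 7 numbers: the shift along the world's x, y, z in mm, then the turn, a rotation vector about the world's x, y, z in degrees, then the closure, from 0 (fully open) to 1 (shut). In form: [[[x, y, z, rx, ry, rz, jaw], ...]]. A call has 1 to 20 rows; each row shifts and turns the pose as measured when the row begins; what a row does not reach is not made up. A row lasts 1/12 s, in which the tool goes at most 41.7 mm and 7.16 degrees, less where a joint would pass 70% of its speed; a pose out of reach is approached as far as the arm can. A call with a gripper value outside its range is refused whole. The fingers move at their own pace and stop on an object; the grip force is fixed at half the most. Time passes only in rows, so rows that do not move let the fingers close. It gives the time, the measured TCP pose, the force and the opening at its end, in the units of the state.
- get_obs(): the state, without advancing time (a new reading comes with each control period).
- snapshot(name): name is "side" or "top" or "wrist"; returns the picture (480x640x3 uint8, red, green, blue); there is no depth.
- camera_model(name): a dict with "vfov" (degrees; the focal length in pixels is half the picture's height over the tangent of half this angle, whatever the lens; pixels are square), "cx", "cy" (the principal point, pixels), "T" (4x4, takes a point from camera to world coordinates); the wrist camera has in their place "tool_from_camera" (4x4, takes a point from camera to tool coordinates, whose origin is the TCP and whose axes are the flange's). Camera axes: x right, y down, z forward; pixel columns grow to the right and rows downward; lengths in m; the calibration is good to about 2 mm. A picture is of the moment at which its call begins: read the wrist's pose just before it. camera_model takes no time and is no camera call.
- hand_in(): hands the job in, once; it reports no verdict.
The state is a dict: "t": time; "joints": joint angles; "qd": joint speeds; "joint_efforts": joint torques, N m; "ee_pos": TCP position; "orientation": TCP orientation; "contact_force": force on the tool from outside, world axes, zero at the start; "ft_torque": the same for the moment, N m; "grip_width": opening from 0.0 (shut) to 1.0 (fully open).
Only numpy, scipy, OpenCV 4.12 (cv2) and the standard library are available. Lean on these libraries where they do the work, as an engineer would, in place of code of your own. Each camera call takes 0.05 s, during which the arm holds its last target.

## Working session

There is one attempt and no reset: what is moved stays moved. The work goes in short steps, Python scripts to look and compute and a tool call to move; the robot and the scene stay as the last step left them, time stands still between calls to the robot, and variables do not carry over. Pictures are saved under pics/ and viewed, and the job is handed in when it is done.

Besides the shell and the picture viewer there is one more tool, called after "Request:" by a JSON object that holds its "method" and its "body", one argument or row to a line. move_arm: Moves the arm, as the interface text tells. Its arguments: {"type":"object","properties":{"steps":{"type":"array"}},"required":["steps"]}

```bash
mkdir -p pics
cat > h.py <<'E'
from station import *
import numpy as np, cv2
def save(n,f,crop=None,s=1):
    im=snapshot(n)
    cv2.imwrite('pics/raw_'+f+'.png',im[:,:,::-1])
    if crop: im=im[crop[1]:crop[3],crop[0]:crop[2]]
    if s!=1: im=cv2.resize(im,None,fx=s,fy=s,interpolation=cv2.INTER_CUBIC)
    cv2.imwrite('pics/'+f+'.png',im[:,:,::-1])
def ray(n,u,v):
    m=camera_model(n); f=240/np.tan(np.radians(m['vfov'])/2)
    T=np.array(m['T']); d=T[:3,:3]@np.array([(u-m['cx'])/f,(v-m['cy'])/f,1]); return T[:3,3],d
def onz(n,u,v,z):
    o,d=ray(n,u,v); return o+d*(z-o[2])/d[2]
def proj(n,p):
    m=camera_model(n); f=240/np.tan(np.radians(m['vfov'])/2)
    T=np.array(m['T']); c=T[:3,:3].T@(np.array(p)-T[:3,3]); return c[0]/c[2]*f+m['cx'],c[1]/c[2]*f+m['cy']
E
python3 - <<'E'
from h import *
save('top','top0'); save('side','side0')
for n in('top','side'):
    m=camera_model(n); print(n,m['vfov'],m['cx'],m['cy'],np.round(m['T'],3))
print(get_obs())
E
```

```text
top 56.184589478496925 318.85769428499873 234.3787849574826 [[ 0.009 -0.984  0.177  0.385]
 [-1.    -0.005  0.026 -0.02 ]
 [-0.025 -0.177 -0.984  0.932]
 [ 0.     0.     0.     1.   ]]
side 45.12619582354629 311.0973225474015 237.49817544150636 [[ 0.943 -0.195  0.271  0.32 ]
 [-0.334 -0.539  0.773 -0.662]
 [-0.005 -0.819 -0.574  0.618]
 [ 0.     0.     0.     1.   ]]
{'t': 0.1, 'joints': array([ 1.22797813e+00,  2.76513913e-01,  1.50593612e+00, -2.14276420e-05,
        1.36072295e+00, -1.20990364e-01]), 'qd': array([ 0.00107295, -0.00265489, -0.00395659,  0.00054133, -0.00085003,
       -0.00056719]), 'joint_efforts': array([ 1.00208774e-03, -4.05450404e+01, -2.37777597e+01,  7.02715502e-02,
        2.99294083e-02, -6.17566525e-05]), 'ee_pos': array([0.12645273, 0.56074582, 0.40392924]), 'orientation': array([ 1.10684386e-01,  9.93855292e-01, -7.71418433e-04, -1.71408052e-04]), 'contact_force': array([ 0.59817629, -0.39166123, -0.24718925]), 'ft_torque': array([ 0.06498192, -0.02103746,  0.00050773]), 'grip_width': 1.000450715564597}
```

View pics/top0.png

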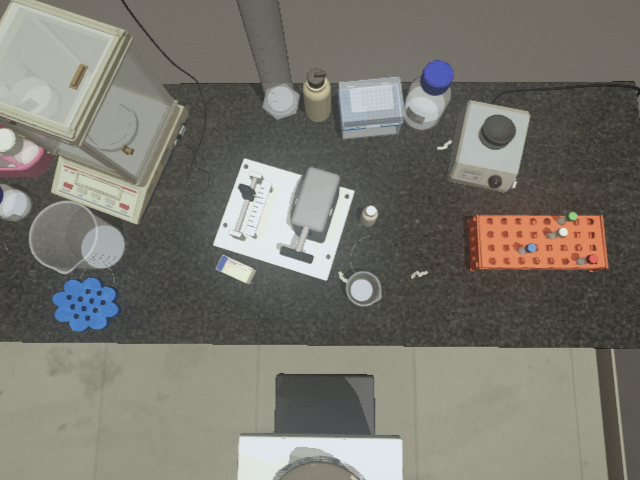

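View pics/side0.png

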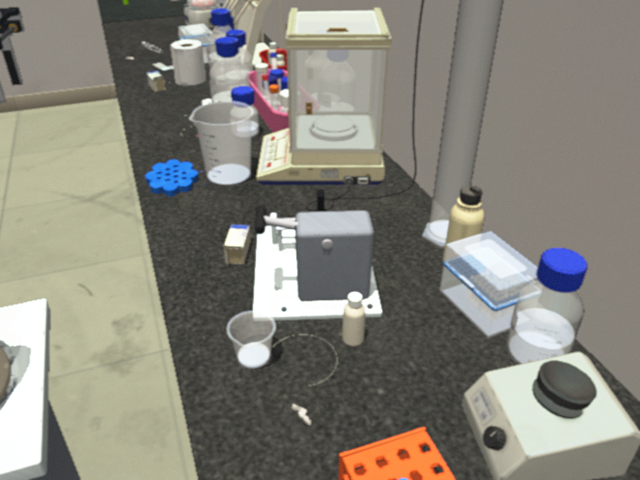

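Run:
```python
import cv2
im=cv2.imread('pics/raw_top0.png')[145:315,200:400]
cv2.imwrite('pics/c1.png',cv2.resize(im,None,fx=4,fy=3.5,interpolation=cv2.INTER_CUBIC) if 0 else cv2.resize(im,(800,680),interpolation=cv2.INTER_CUBIC)[:600])
im=cv2.imread('pics/raw_side0.png')[180:330,230:400]
cv2.imwrite('pics/c2.png',cv2.resize(im,(680,600),interpolation=cv2.INTER_CUBIC))
```

```text
(no output)
```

View pics/c1.png

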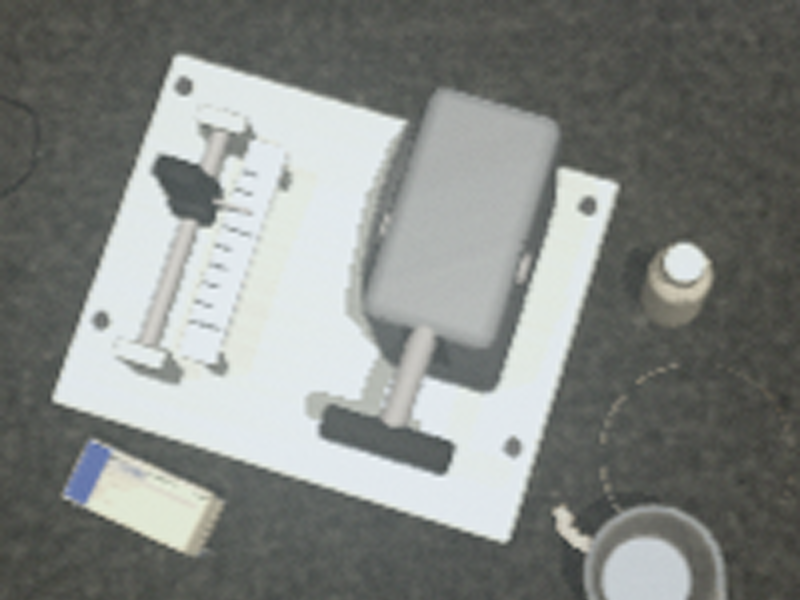

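View pics/c2.png

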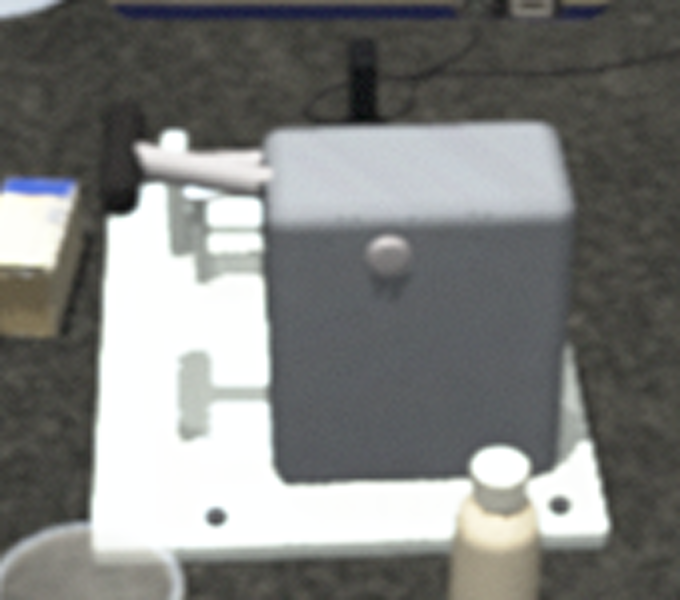

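```bash
cat >> h.py <<'E'
from scipy.optimize import least_squares
L=np.array([[85,190,12],[85,-60,12],[-115,-60,12],[-115,190,12],[-97,0,150]])/1e3
P=np.array([[177,54],[618,185],[508,542],[53,402],[386,440]])/4+[200,145]
PS=np.array([[-46,-32,144],[70,-32,144],])
def u2w(q,l):
    c,s=np.cos(q[2]),np.sin(q[2]); R=np.array([[c,-s,0],[s,c,0],[0,0,1]]); return (R@np.atleast_2d(l).T).T+[q[0],q[1],0]
r=least_squares(lambda q:np.concatenate([np.array(proj('top',p))-m for p,m in zip(u2w(q,L),P)]),[.45,0,0])
Q=r.x
E
python3 - <<'E'
from h import *
print(Q,np.degrees(Q[2]),np.round(r.fun,2))
for n,l in dict(bar=[-97,0,150],barL=[-97,30,150],barR=[-97,-30,150],c1=[-115,-60,12],c2=[85,-60,12],h=[-46,-32,144],h2=[70,-32,144],h3=[70,-32,12]).items():
    w=u2w(Q,np.array(l)/1e3)[0]; print(n,np.round(w,4),'top4',(np.array(proj('top',w))-[200,145])*4,'side4',(np.array(proj('side',w))-[230,180])*4)
# scale
for px in [(201,326),(247,172)]:
    w=onz('top',px[0]/4+200,px[1]/4+145,.064); c,s=np.cos(Q[2]),np.sin(Q[2]); d=w[:2]-Q[:2]; print(w,d@[c,s],d@[-s,c])
for px in [(175,170),(183,190)]:
    w=onz('top',px[0]/4+200,px[1]/4+145,.112); c,s=np.cos(Q[2]),np.sin(Q[2]); d=w[:2]-Q[:2]; print('fin',w,d@[c,s],d@[-s,c])
for n,px in dict(carton=(90,440),carton2=(225,495),vial=(685,262),cup=(650,570)).items(): print(n,onz('top',px[0]/4+200,px[1]/4+145,dict(carton=.046,carton2=.046,vial=.084,cup=.06)[n]))
E
```

```text
[ 0.58095206  0.01110412 -0.29455071] -16.876512600274587 [-0.51 -0.69  0.64 -0.65  0.12  0.75 -0.81 -0.02  0.46  0.39]
bar [0.4881 0.0393 0.15  ] top4 [387.83679127 441.54443057] side4 [125.8582455  156.58103403]
barL [0.4968 0.068  0.15  ] top4 [323.04760538 421.52251834] side4 [127.76333278 113.5456934 ]
barR [0.4794 0.0106 0.15  ] top4 [453.00279029 461.68279   ] side4 [123.84064383 202.15804032]
c1 [ 0.4535 -0.0129  0.012 ] top4 [508.46771597 545.01380374] side4 [ 94.45725316 545.09853487]
c2 [ 0.6449 -0.071   0.012 ] top4 [620.56097851 182.41620763] side4 [613.48718041 526.92110836]
h [ 0.5276 -0.0062  0.144 ] top4 [492.25429312 355.82406375] side4 [265.99227732 214.76736544]
h2 [ 0.6386 -0.0398  0.144 ] top4 [567.96559114 116.44546127] side4 [585.32439215 205.15632592]
h3 [ 0.6386 -0.0398  0.012 ] top4 [561.5114556  193.69961923] side4 [565.3076897  480.30156387]
[0.55641313 0.1391761  0.064     ] -0.06066266888862619 0.1154323639307997
[0.63520105 0.11886823 0.064     ] 0.02062764441458269 0.11887201980819762
fin [0.62228893 0.14551466 0.112     ] 0.0005358925528207227 0.1406223388193167
fin [0.61249675 0.1413307  0.112     ] -0.007619920812449937 0.13377580533303893
carton [0.5017308  0.19601116 0.046     ]
carton2 [0.47466106 0.12742959 0.046     ]
vial [ 0.58491204 -0.09778463  0.084     ]
cup [ 0.43842256 -0.08145227  0.06      ]
```

Run:
```python
from h import *
w=u2w(Q,np.array([-98,15,158])/1e3)[0]; o=get_obs(); print(w,(w-o['ee_pos'])*1000)
for px,z in [((65,265),0),((65,237),.15),((85,305),0.02)]: print(onz('top',*px,z))
for l in ([-60,117,64],[20,117,64],[0,140,112]):
  print(l,(np.array(proj('top',u2w(Q,np.array(l)/1e3)[0]))-[200,145])*4)
```

```text
[0.4915273  0.05390849 0.158     ] [ 365.07457542 -506.83733184 -245.92923723]
[0.48457514 0.54053349 0.        ]
[0.5188832  0.45595299 0.15      ]
[0.40123037 0.4782959  0.02      ]
[-60, 117, 64] [198.44410155 323.82617022]
[20, 117, 64] [250.12650896 174.21073463]
[0, 140, 112] [175.8669576  171.41413085]
```

Request:
{"method": "move_arm", "body": {
  "steps": [
    [[10, -38, 8, 0, 0, -6.7, 0.5], [22, -34, 8, 0, 0, -6.7, 1], [26, -36, 4, 0, 0, -6.7, 1], [26, -36, 4, 0, 0, -6.7, 1], [26, -36, 4, 0, 0, -6.7, 1], [26, -36, 0, 0, 0, -6.7, 1], [26, -36, 0, 0, 0, -6.7, 1], [26, -36, 0, 0, 0, -6.7, 1], [26, -36, 0, 0, 0, -6.7, 1], [26, -36, 0, 0, 0, -6.7, 1], [26, -36, 0, 0, 0, -6.7, 1], [26, -36, 0, 0, 0, -6.7, 1], [26, -36, 0, 0, 0, -6.7, 1], [26, -36, 0, 0, 0, -6.7, 1], [0, 0, 0, 0, 0, 0, 1]]
  ]
}}

```text
t: 1.35
ee_pos: [0.4476, 0.0753, 0.426]
orientation: [0.823, 0.568, -0.0, -0.001]
contact_force: [0.1, -0.6, 0.2]
grip_width: 0.005
```

Request:
{"method": "move_arm", "body": {
  "steps": [
    [[22, -11, -10, 0, 0, 2, 1], [20, -10, -20, 0, 0, 2, 1], [2, 0, -20, 0, 0, 0, 1], [0, 0, -8, 0, 0, 0, 1], [0, 0, 0, 0, 0, 0, 1], [0, 0, 0, 0, 0, 0, 1]]
  ]
}}

```text
t: 1.85
ee_pos: [0.4934, 0.0506, 0.365]
orientation: [0.803, 0.595, -0.001, -0.002]
contact_force: [-0.3, -0.4, 0.6]
grip_width: 0.004
```

Run:
```python
from h import *
save('side','side1',(200,120,400,270),4); print(get_obs())
```

```text
{'t': 1.9, 'joints': array([-0.03898568,  0.18526833,  1.73081262,  0.00276493,  1.2299374 ,
        0.25514662]), 'qd': array([ 0.00269322, -0.01497106, -0.01278687,  0.00067233, -0.00027193,
        0.00038368]), 'joint_efforts': array([-2.27029757e-01, -3.35403442e+01, -2.26894748e+01,  6.83874032e-02,
       -6.74269767e-02,  4.41676339e-04]), 'ee_pos': array([0.49330589, 0.05070961, 0.36522883]), 'orientation': array([ 0.80336512,  0.59548123, -0.00090846, -0.00240132]), 'contact_force': array([0.05156923, 0.9197963 , 0.49486711]), 'ft_torque': array([-0.0785513 ,  0.1160246 ,  0.00231506]), 'grip_width': 0.0050637375827657545}
```

View pics/side1.png

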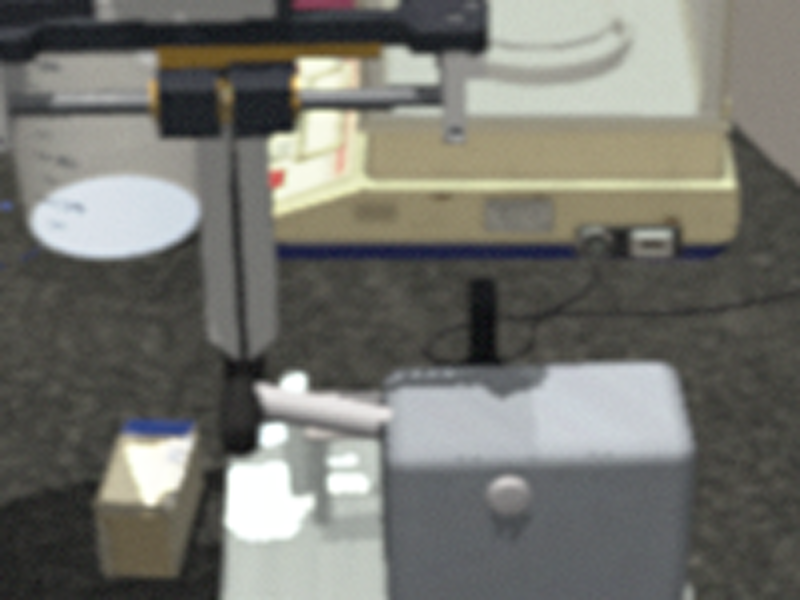

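Request:
{"method": "move_arm", "body": {
  "steps": [
    [[-3, 1, 0, 0, 0, 0, 1], [0, 0, -2, 0, 0, 0, 1], [0, 0, -2, 0, 0, 0, 1], [0, 0, -1, 0, 0, 0, 1], [0, 0, 0, 0, 0, 0, 1]]
  ]
}}

```text
t: 2.32
ee_pos: [0.4888, 0.0538, 0.3638]
orientation: [0.802, 0.597, 0.002, -0.0]
contact_force: [-0.2, -0.4, -0.7]
grip_width: 0.007
```

Request:
{"method": "move_arm", "body": {
  "steps": [
    [[0, 0, -1, 0, 0, 0, 1], [0, 0, 0, 0, 0, 0, 1]]
  ]
}}

```text
t: 2.48
ee_pos: [0.4887, 0.054, 0.3633]
orientation: [0.802, 0.597, 0.002, -0.0]
contact_force: [0.1, 0.4, -0.3]
grip_width: 0.003
```

Request:
{"method": "move_arm", "body": {
  "steps": [
    [[0, 0, -1, 0, 0, 0, 1], [0, 0, 0, 0, 0, 0, 1]]
  ]
}}

```text
t: 2.65
ee_pos: [0.4887, 0.054, 0.3624]
orientation: [0.802, 0.597, 0.002, 0.0]
contact_force: [-0.1, -0.6, 0.3]
grip_width: 0.002
```

Request:
{"method": "move_arm", "body": {
  "steps": [
    [[0, 0, -1, 0, 0, 0, 1], [0, 0, 0, 0, 0, 0, 1]]
  ]
}}

```text
t: 2.82
ee_pos: [0.4888, 0.0539, 0.3612]
orientation: [0.802, 0.597, 0.002, -0.0]
contact_force: [0.0, 0.6, -0.7]
grip_width: 0.004
```

Request:
{"method": "move_arm", "body": {
  "steps": [
    [[0, 0, -1, 0, 0, 0, 1], [0, 0, 0, 0, 0, 0, 1]]
  ]
}}

```text
t: 2.98
ee_pos: [0.4889, 0.0538, 0.36]
orientation: [0.802, 0.597, 0.002, -0.0]
contact_force: [-0.3, 0.5, -0.2]
grip_width: 0.006
```

Request:
{"method": "move_arm", "body": {
  "steps": [
    [[0, 0, -1, 0, 0, 0, 1], [0, 0, 0, 0, 0, 0, 1]]
  ]
}}

```text
t: 3.15
ee_pos: [0.4889, 0.0538, 0.3588]
orientation: [0.802, 0.597, 0.002, -0.0]
contact_force: [-0.3, -0.4, -0.2]
grip_width: 0.006
```

Request:
{"method": "move_arm", "body": {
  "steps": [
    [[0, 0, -2, 0, 0, 0, 1], [0, 0, -2, 0, 0, 0, 1], [0, 0, 0, 0, 0, 0, 1]]
  ]
}}

```text
t: 3.4
ee_pos: [0.4889, 0.0539, 0.3547]
orientation: [0.802, 0.597, 0.002, -0.0]
contact_force: [0.2, 0.2, 1.2]
grip_width: 0.003
```

Request:
{"method": "move_arm", "body": {
  "steps": [
    [[0, 0, -2, 0, 0, 0, 1], [0, 0, -2, 0, 0, 0, 1], [0, 0, -2, 0, 0, 0, 1], [0, 0, -2, 0, 0, 0, 1], [0, 0, 0, 0, 0, 0, 1]]
  ]
}}

```text
t: 3.82
ee_pos: [0.4883, 0.0541, 0.3459]
orientation: [0.802, 0.597, 0.002, -0.001]
contact_force: [-0.4, -0.4, 1.8]
grip_width: 0.007
```

Request:
{"method": "move_arm", "body": {
  "steps": [
    [[0, 0, -1, 0, 0, 0, 1], [0, 0, -1, 0, 0, 0, 1], [0, 0, 0, 0, 0, 0, 1]]
  ]
}}

```text
t: 4.07
ee_pos: [0.4881, 0.0542, 0.3436]
orientation: [0.802, 0.597, 0.002, -0.001]
contact_force: [-0.0, 0.3, 1.3]
grip_width: 0.003
```

Request:
{"method": "move_arm", "body": {
  "steps": [
    [[0, 0, -1, 0, 0, 0, 1], [0, 0, -1, 0, 0, 0, 1], [0, 0, 0, 0, 0, 0, 1]]
  ]
}}

```text
t: 4.32
ee_pos: [0.488, 0.0541, 0.3415]
orientation: [0.802, 0.597, 0.002, -0.001]
contact_force: [-1.4, 0.2, 0.8]
grip_width: 0.004
```

Request:
{"method": "move_arm", "body": {
  "steps": [
    [[0, 0, -1, 0, 0, 0, 1], [0, 0, -1, 0, 0, 0, 1], [0, 0, 0, 0, 0, 0, 1]]
  ]
}}

```text
t: 4.57
ee_pos: [0.4879, 0.0542, 0.3394]
orientation: [0.802, 0.597, 0.002, -0.001]
contact_force: [-1.8, 0.3, 2.9]
grip_width: -0.001
```

Request:
{"method": "move_arm", "body": {
  "steps": [
    [[0, 0, -1, 0, 0, 0, 1], [0, 0, 0, 0, 0, 0, 1]]
  ]
}}

```text
t: 4.73
ee_pos: [0.4879, 0.0542, 0.339]
orientation: [0.802, 0.597, 0.002, -0.001]
contact_force: [-2.3, 1.3, 5.5]
grip_width: 0.005
```

Request:
{"method": "move_arm", "body": {
  "steps": [
    [[0, 0, -1, 0, 0, 0, 1], [0, 0, 0, 0, 0, 0, 1], [0, 0, 0, 0, 0, 0, 1]]
  ]
}}

```text
t: 4.98
ee_pos: [0.4878, 0.0542, 0.3392]
orientation: [0.802, 0.597, 0.002, -0.001]
contact_force: [-1.8, 0.8, 3.0]
grip_width: 0.004
```

Run:
```python
from h import *
save('side','side2',(200,120,400,270),4)
o=get_obs(); print(o['ee_pos'],o['contact_force'],o['joint_efforts'])
```

```text
[0.48774052 0.05423224 0.33922957] [-1.09292714  0.33908508  3.94868138] [-2.87039056e-01 -3.15551877e+01 -2.12273455e+01 -1.91208324e-02
 -7.28830565e-01 -8.33205049e-04]
```

View pics/side2.png

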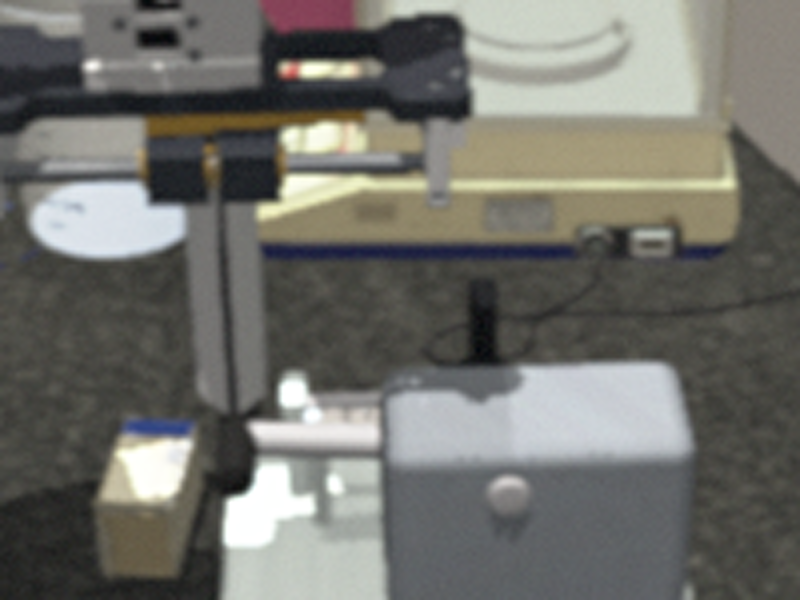

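Request:
{"method": "move_arm", "body": {
  "steps": [
    [[0, 0, -2, 0, 0, 0, 1], [0, 0, -2, 0, 0, 0, 1]]
  ]
}}

```text
t: 5.2
ee_pos: [0.4874, 0.0543, 0.3366]
orientation: [0.802, 0.597, 0.002, -0.001]
contact_force: [-5.4, 0.0, 12.5]
grip_width: 0.007
```

Request:
{"method": "move_arm", "body": {
  "steps": [
    [[0, 0, -1, 0, 0, 0, 1], [0, 0, -0.5, 0, 0, 0, 1]]
  ]
}}

```text
t: 5.37
ee_pos: [0.4873, 0.0544, 0.3373]
orientation: [0.802, 0.597, 0.002, -0.001]
contact_force: [-4.1, 1.1, 11.1]
grip_width: 0.003
```

Request:
{"method": "move_arm", "body": {
  "steps": [
    [[0, 0, 0, 0, 0, 0, 1]]
  ]
}}

```text
t: 5.45
ee_pos: [0.4872, 0.0543, 0.3383]
orientation: [0.802, 0.597, 0.003, -0.0]
contact_force: [-3.1, 0.9, 7.1]
grip_width: 0.003
```

Request:
{"method": "move_arm", "body": {
  "steps": [
    [[0, 0, 0, 0, 0, 0, 1]]
  ]
}}

```text
t: 5.53
ee_pos: [0.4871, 0.0543, 0.3389]
orientation: [0.802, 0.597, 0.003, -0.0]
contact_force: [-3.0, 0.8, 4.6]
grip_width: 0.004
```

Request:
{"method": "move_arm", "body": {
  "steps": [
    [[0, 0, 0, 0, 0, 0, 1]]
  ]
}}

```text
t: 5.62
ee_pos: [0.4871, 0.0543, 0.3393]
orientation: [0.802, 0.597, 0.003, 0.0]
contact_force: [-1.3, 0.7, 3.8]
grip_width: 0.01
```

Request:
{"method": "move_arm", "body": {
  "steps": [
    [[0, 0, 0, 0, 0, 0, 1]]
  ]
}}

```text
t: 5.7
ee_pos: [0.4871, 0.0543, 0.3394]
orientation: [0.802, 0.597, 0.003, 0.0]
contact_force: [-0.7, 1.0, 3.1]
grip_width: 0.007
```

Request:
{"method": "move_arm", "body": {
  "steps": [
    [[0, 0, 0.5, 0, 0, 0, 1]]
  ]
}}

```text
t: 5.78
ee_pos: [0.4871, 0.0543, 0.3398]
orientation: [0.802, 0.597, 0.003, 0.0]
contact_force: [-0.5, -0.2, 2.2]
grip_width: 0.007
```

Request:
{"method": "move_arm", "body": {
  "steps": [
    [[0, 0, 0.5, 0, 0, 0, 1]]
  ]
}}

```text
t: 5.87
ee_pos: [0.4871, 0.0543, 0.34]
orientation: [0.802, 0.597, 0.003, 0.0]
contact_force: [0.0, -0.4, 1.6]
grip_width: 0.007
```

Request:
{"method": "move_arm", "body": {
  "steps": [
    [[0, 0, 0.5, 0, 0, 0, 1]]
  ]
}}

```text
t: 5.95
ee_pos: [0.4872, 0.0543, 0.3402]
orientation: [0.802, 0.597, 0.003, 0.0]
contact_force: [-0.6, 0.6, 1.4]
grip_width: 0.004
```

Request:
{"method": "move_arm", "body": {
  "steps": [
    [[0, 0, 0.5, 0, 0, 0, 1]]
  ]
}}

```text
t: 6.03
ee_pos: [0.4872, 0.0543, 0.3405]
orientation: [0.802, 0.597, 0.003, 0.0]
contact_force: [-0.7, 0.4, 1.5]
grip_width: 0.0
```

Request:
{"method": "move_arm", "body": {
  "steps": [
    [[0, 0, 2, 0, 0, 0, 1], [0, 0, 3, 0, 0, 0, 1], [0, 0, 4, 0, 0, 0, 1], [0, 0, 3, 0, 0, 0, 1], [0, 0, 1, 0, 0, 0, 1], [0, 0, 0, 0, 0, 0, 1]]
  ]
}}

```text
t: 6.53
ee_pos: [0.4891, 0.0537, 0.3552]
orientation: [0.802, 0.597, 0.005, 0.002]
contact_force: [-0.6, -0.6, 1.0]
grip_width: 0.009
```

Request:
{"method": "move_arm", "body": {
  "steps": [
    [[0, 0, 1, 0, 0, 0, 1], [0, 0, 0, 0, 0, 0, 1]]
  ]
}}

```text
t: 6.7
ee_pos: [0.4891, 0.0537, 0.3565]
orientation: [0.802, 0.597, 0.005, 0.002]
contact_force: [0.6, -0.6, 0.3]
grip_width: 0.006
```

Request:
{"method": "move_arm", "body": {
  "steps": [
    [[0, 0, 1, 0, 0, 0, 1], [0, 0, 0, 0, 0, 0, 1]]
  ]
}}

```text
t: 6.87
ee_pos: [0.489, 0.0537, 0.3573]
orientation: [0.802, 0.597, 0.005, 0.002]
contact_force: [0.8, -0.6, -0.2]
grip_width: 0.004
```

Request:
{"method": "move_arm", "body": {
  "steps": [
    [[0, 0, 1, 0, 0, 0, 1], [0, 0, 0, 0, 0, 0, 1]]
  ]
}}

```text
t: 7.03
ee_pos: [0.4886, 0.0538, 0.3578]
orientation: [0.802, 0.597, 0.004, 0.002]
contact_force: [0.1, 0.1, 0.6]
grip_width: 0.005
```

Request:
{"method": "move_arm", "body": {
  "steps": [
    [[0, 0, 1, 0, 0, 0, 1], [0, 0, 0, 0, 0, 0, 1]]
  ]
}}

```text
t: 7.2
ee_pos: [0.4884, 0.0539, 0.3585]
orientation: [0.802, 0.597, 0.004, 0.001]
contact_force: [-0.3, -0.9, 0.5]
grip_width: 0.007
```

Request:
{"method": "move_arm", "body": {
  "steps": [
    [[0, 0, 1, 0, 0, 0, 1], [0, 0, 0, 0, 0, 0, 1]]
  ]
}}

```text
t: 7.37
ee_pos: [0.4883, 0.0539, 0.3594]
orientation: [0.802, 0.597, 0.003, 0.001]
contact_force: [0.7, -0.9, -0.0]
grip_width: 0.003
```

Request:
{"method": "move_arm", "body": {
  "steps": [
    [[0, 0, 1, 0, 0, 0, 1], [0, 0, 0, 0, 0, 0, 1]]
  ]
}}

```text
t: 7.53
ee_pos: [0.4883, 0.0539, 0.3605]
orientation: [0.802, 0.597, 0.003, 0.001]
contact_force: [-0.6, -0.7, -0.2]
grip_width: 0.002
```

Request:
{"method": "move_arm", "body": {
  "steps": [
    [[0, 0, 1, 0, 0, 0, 1], [0, 0, 0, 0, 0, 0, 1]]
  ]
}}

```text
t: 7.7
ee_pos: [0.4883, 0.0539, 0.3616]
orientation: [0.802, 0.597, 0.003, 0.001]
contact_force: [-0.6, 0.4, 1.2]
grip_width: 0.006
```

Request:
{"method": "move_arm", "body": {
  "steps": [
    [[0, 0, 30, 0, 0, 0, 1], [0, 0, 30, 0, 0, 0, 1], [27, 18, 0, 0, 0, 0, 1], [27, 18, 0, 0, 0, 0, 0.5], [27, 18, 0, 0, 0, 0, 0.3], [26, 18, 0, 0, 0, 0, 0.2], [26, 18, 0, 0, 0, 0, 0.2], [0, 0, 0, 0, 0, 0, 0.2], [0, 0, 0, 0, 0, 0, 0.2]]
  ]
}}

```text
t: 8.45
ee_pos: [0.6247, 0.1478, 0.4249]
orientation: [0.803, 0.596, 0.003, 0.001]
contact_force: [0.0, 0.4, -0.3]
grip_width: 0.391
```

Run:
```python
from h import *
o=get_obs();save('wrist','w3');save('side','side3',(200,120,400,270),4)
c,s=np.cos(Q[2]),np.sin(Q[2]); d=o['ee_pos'][:2]-Q[:2]; print('tcp',o['ee_pos'],o['orientation'],o['grip_width'],'unit',d@[c,s],d@[-s,c])
m=camera_model('wrist');print(m['vfov'],m['cx'],m['cy'],np.round(m['tool_from_camera'],3))
```

```text
tcp [0.62470015 0.14779371 0.42489898] [0.80285693 0.59616174 0.00330069 0.00102007] 0.39098952515198937 unit 0.0021816293305729024 0.14350323523490716
59.31504986626373 315.374656215762 239.74032341210054 [[-0.    -0.966 -0.257  0.075]
 [ 1.    -0.    -0.    -0.   ]
 [ 0.    -0.257  0.966  0.02 ]
 [ 0.     0.     0.     1.   ]]
```

View pics/w3.png

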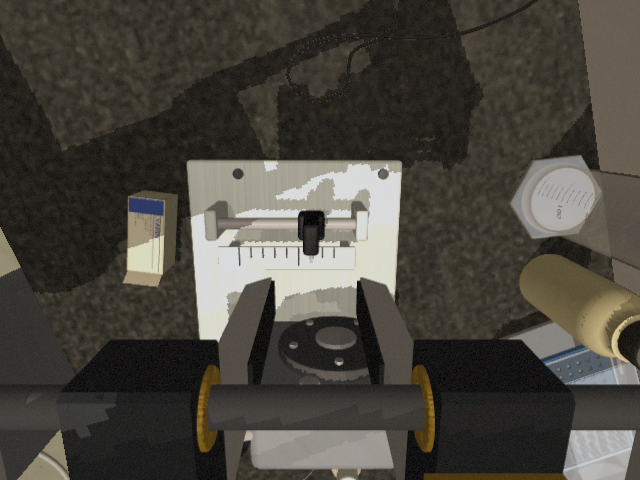

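View pics/side3.png

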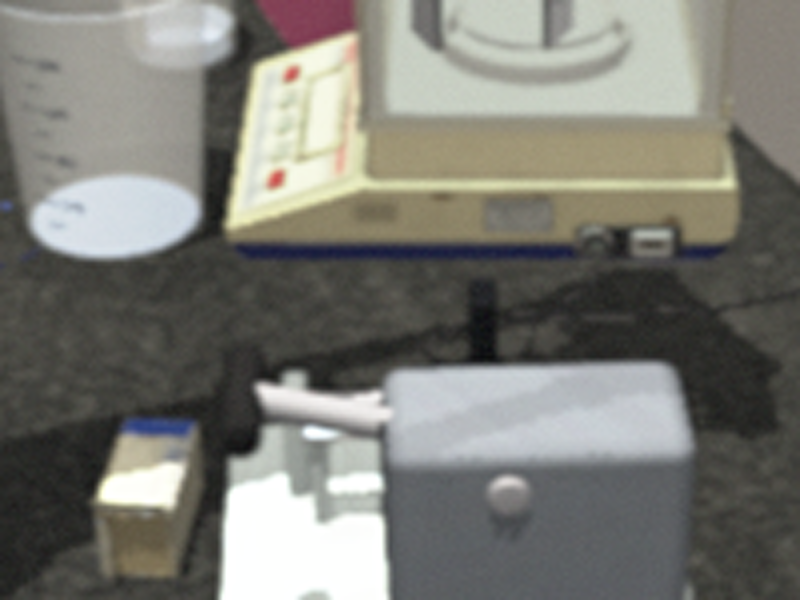

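Run:
```python
import cv2
im=cv2.imread('pics/raw_w3.png')[195:280,195:380]
cv2.imwrite('pics/c3.png',cv2.resize(im,None,fx=4.3,fy=4.3,interpolation=cv2.INTER_CUBIC))
```

```text
(no output)
```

View pics/c3.png

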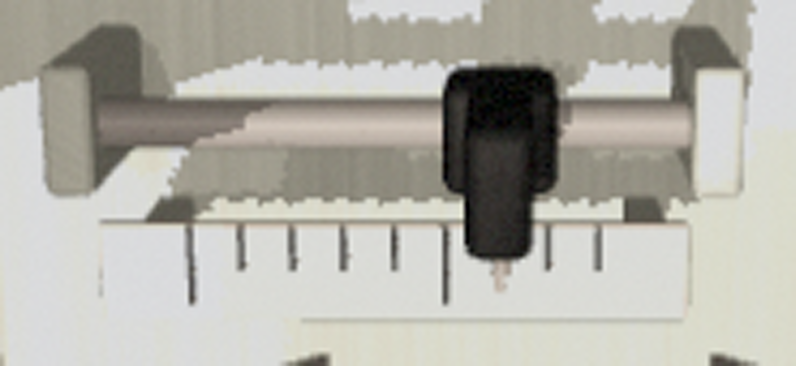

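Request:
{"method": "move_arm", "body": {
  "steps": [
    [[-4, -3, -30, 0, 0, 0, 0.6], [0, 0, -30, 0, 0, 0, 0.6], [0, 0, -30, 0, 0, 0, 0.6], [0, 0, -20, 0, 0, 0, 0.6], [0, 0, -10, 0, 0, 0, 0.6], [0, 0, 0, 0, 0, 0, 0.6]]
  ]
}}

```text
t: 9.05
ee_pos: [0.6133, 0.1396, 0.3057]
orientation: [0.804, 0.594, 0.005, 0.003]
contact_force: [0.2, -0.2, 0.2]
grip_width: 0.403
```

Run:
```python
from h import *
o=get_obs();save('wrist','w4',(160,200,480,440),2.5)
c,s=np.cos(Q[2]),np.sin(Q[2]); d=o['ee_pos'][:2]-Q[:2]; print('tcp',o['ee_pos'],o['grip_width'],'unit',d@[c,s],d@[-s,c])
```

```text
tcp [0.61329251 0.13957925 0.30565276] 0.4027773056104539 unit -0.006349973373204475 0.1323307972222965
```

View pics/w4.png

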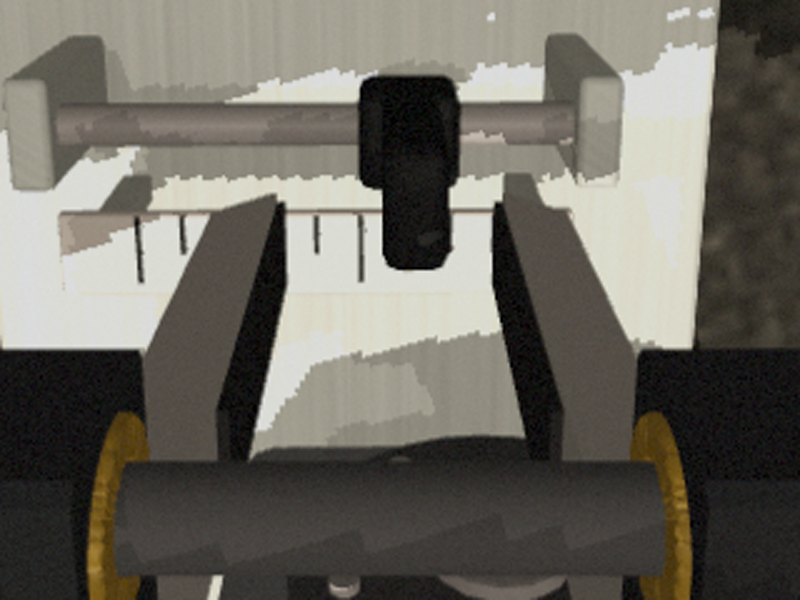

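Request:
{"method": "move_arm", "body": {
  "steps": [
    [[4, 3, 0, 0, 0, 0, 0.6], [3, 3, 0, 0, 0, 0, 0.6], [0, 0, -10, 0, 0, 0, 0.6], [0, 0, -10, 0, 0, 0, 0.6], [0, 0, -4, 0, 0, 0, 0.6], [0, 0, 0, 0, 0, 0, 0.6]]
  ]
}}

```text
t: 9.6
ee_pos: [0.6232, 0.1461, 0.288]
orientation: [0.804, 0.594, 0.011, 0.006]
contact_force: [-0.1, 0.6, 0.6]
grip_width: 0.4
```

Run:
```python
from h import *
o=get_obs();save('wrist','w5',(160,200,480,440),2.5)
c,s=np.cos(Q[2]),np.sin(Q[2]); d=o['ee_pos'][:2]-Q[:2]; print('tcp',o['ee_pos'],o['grip_width'],'unit',d@[c,s],d@[-s,c])
```

```text
tcp [0.6232402  0.14606265 0.28796404] 0.3995219295853533 unit 0.0012871063897511093 0.14142288922250792
```

View pics/w5.png

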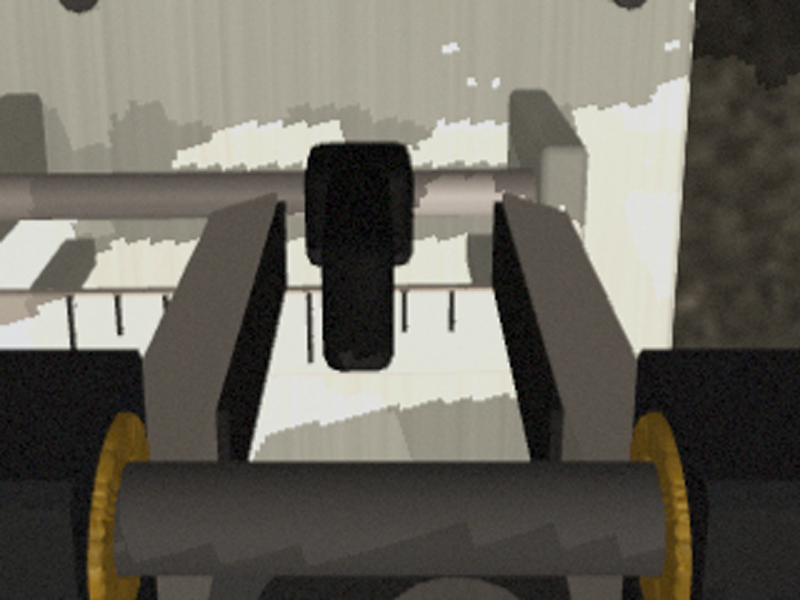

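Run:
```python
from h import *
from scipy.spatial.transform import Rotation as R
q=R.from_quat(get_obs()['orientation']); a=np.radians((-16.88+90)/2)
t=R.from_quat([np.cos(a),np.sin(a),0,0]); print(np.degrees((t*q.inv()).as_rotvec()), q.as_matrix())
```

```text
[-0.18225758  1.48293182  0.21346153] [[ 0.29379421  0.95551815  0.02588497]
 [ 0.95580989 -0.29396877  0.00313242]
 [ 0.01060246  0.02382083 -0.99966002]]
```

Request:
{"method": "move_arm", "body": {
  "steps": [
    [[0, 0, -3, 0, 0.8, 0, 0.6], [0, 0, -5, 0, 0.6, 0, 0.6], [0, 0, 0, 0, 0, 0, 0.6]]
  ]
}}

```text
t: 9.9
ee_pos: [0.6232, 0.1462, 0.2796]
orientation: [0.804, 0.594, 0.001, -0.001]
contact_force: [0.5, -1.2, -0.9]
grip_width: 0.404
```

Run:
```python
from h import *
o=get_obs();save('wrist','w6',(160,200,480,440),2.5)
c,s=np.cos(Q[2]),np.sin(Q[2]); d=o['ee_pos'][:2]-Q[:2]; print('tcp',o['ee_pos'],o['orientation'],'unit',d@[c,s],d@[-s,c])
```

```text
tcp [0.62321723 0.14617808 0.27964661] [ 8.04311799e-01  5.94205329e-01  6.39957566e-04 -1.46532807e-03] unit 0.0012316150259160663 0.14152668413971037
```

View pics/w6.png

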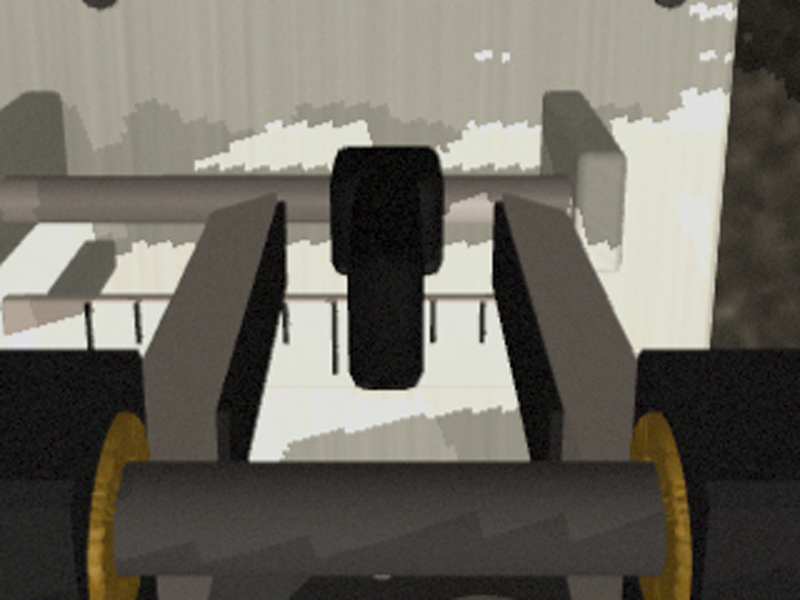

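Request:
{"method": "move_arm", "body": {
  "steps": [
    [[0, 0, 0, 0, 0, 0, 1], [0, 0, 0, 0, 0, 0, 1], [0, 0, 0, 0, 0, 0, 1], [0, 0, 0, 0, 0, 0, 1], [0, 0, 0, 0, 0, 0, 1], [0, 0, 0, 0, 0, 0, 1]]
  ]
}}

```text
t: 10.45
ee_pos: [0.6233, 0.1462, 0.2803]
orientation: [0.804, 0.594, 0.001, -0.001]
contact_force: [1.1, -0.5, -0.9]
grip_width: 0.126
```

Request:
{"method": "move_arm", "body": {
  "steps": [
    [[-5, 1.5, 0, 0, 0, 0, 1], [-5, 1.5, 0, 0, 0, 0, 1], [-5, 1.5, 0, 0, 0, 0, 1], [-5, 1.5, 0, 0, 0, 0, 1], [-5, 1.5, 0, 0, 0, 0, 1], [-5, 1.5, 0, 0, 0, 0, 1], [0, 0, 0, 0, 0, 0, 1], [0, 0, 0, 0, 0, 0, 1]]
  ]
}}

```text
t: 11.12
ee_pos: [0.5917, 0.1557, 0.2803]
orientation: [0.804, 0.594, 0.004, 0.001]
contact_force: [2.8, -0.3, -3.8]
grip_width: 0.129
```

Run:
```python
from h import *
o=get_obs();save('wrist','w7',(160,200,480,440),2.5)
print(o['ee_pos'],o['orientation'],o['contact_force'], ((o['ee_pos']-[.6233,.1462,.2803])[:2])@[np.cos(Q[2]),np.sin(Q[2])])
```

```text
[0.59172469 0.15566196 0.28026375] [0.80412106 0.59445385 0.00352597 0.00123116] [ 2.79809109 -0.27261377 -3.78987281] -0.03296234390534802
```

View pics/w7.png

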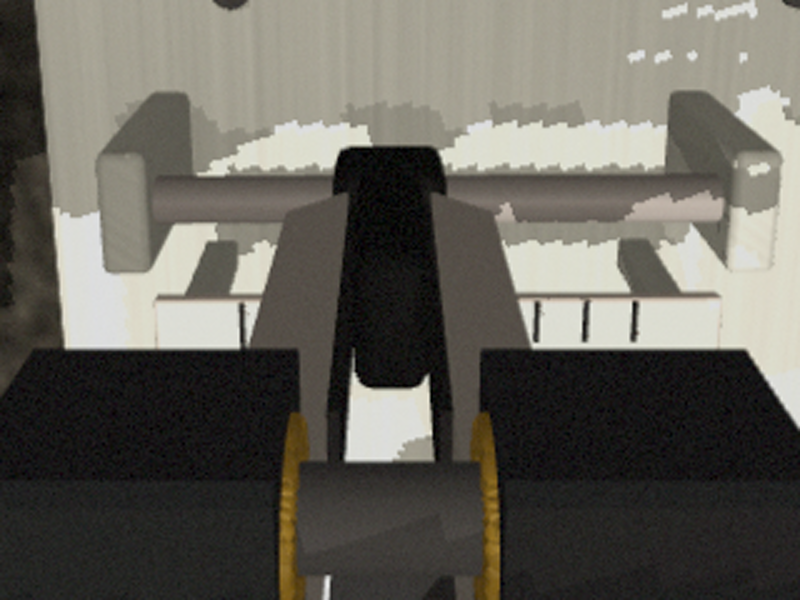

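Request:
{"method": "move_arm", "body": {
  "steps": [
    [[-4, 1.2, 0, 0, 0.3, 0, 1], [-3, 0.9, 0, 0, 0.2, 0, 1], [0, 0, 0, 0, 0, 0, 1], [0, 0, 0, 0, 0, 0, 1]]
  ]
}}

```text
t: 11.5
ee_pos: [0.5848, 0.1582, 0.2803]
orientation: [0.804, 0.594, 0.001, -0.001]
contact_force: [2.4, -0.5, -2.7]
grip_width: 0.125
```

Run:
```python
from h import *
o=get_obs();save('wrist','w8',(160,200,480,440),2.5)
from scipy.spatial.transform import Rotation as R
def g(p,q): return (np.array(p)+R.from_quat(q).as_matrix()[:,2]*.18)
a=g([.6233,.1462,.2803],[.8043,.5942,.00064,-.00147]); b=g(o['ee_pos'],o['orientation'])
print(o['ee_pos'],o['orientation'],o['contact_force'],(b-a)[:2]@[np.cos(Q[2]),np.sin(Q[2])],(b-a)[:2]@[-np.sin(Q[2]),np.cos(Q[2])])
```

```text
[0.58476812 0.15816022 0.28025534] [ 8.04179437e-01  5.94384768e-01  5.43342094e-04 -1.37340698e-03] [ 2.38717495 -0.50959481 -2.70340377] -0.040337573068690374 0.0002101910326040996
```

View pics/w8.png

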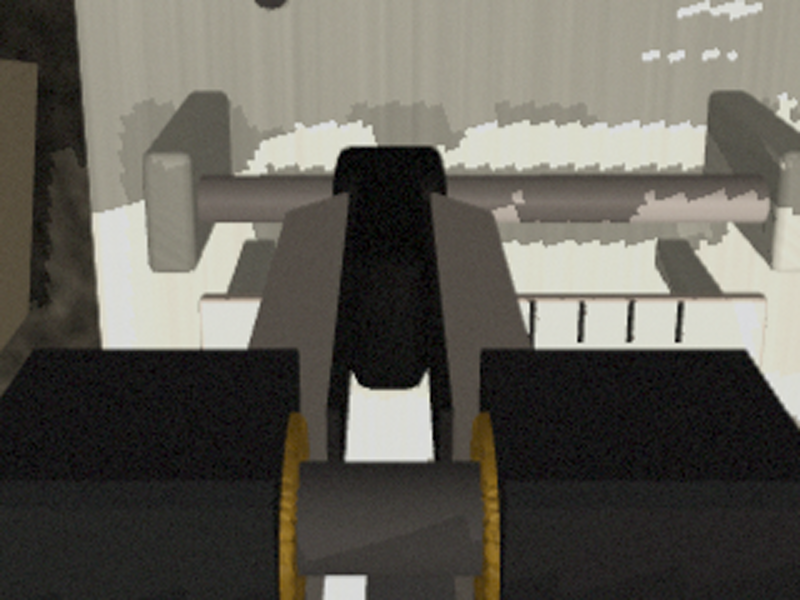

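Request:
{"method": "move_arm", "body": {
  "steps": [
    [[-2, 0.6, 0, 0, 0, 0, 1], [-0.5, 0.1, 0, 0, 0, 0, 1], [0, 0, 0, 0, 0, 0, 1]]
  ]
}}

```text
t: 11.8
ee_pos: [0.5825, 0.1588, 0.2803]
orientation: [0.804, 0.594, 0.001, -0.001]
contact_force: [2.0, -0.7, -3.0]
grip_width: 0.126
```

Run:
```python
from h import *
o=get_obs();save('wrist','w9',(160,200,480,440),2.5)
from scipy.spatial.transform import Rotation as R
def g(p,q): return (np.array(p)+R.from_quat(q).as_matrix()[:,2]*.18)
a=g([.6233,.1462,.2803],[.8043,.5942,.00064,-.00147]); b=g(o['ee_pos'],o['orientation'])
print(o['ee_pos'],o['orientation'],o['contact_force'],(b-a)[:2]@[np.cos(Q[2]),np.sin(Q[2])],(b-a)[:2]@[-np.sin(Q[2]),np.cos(Q[2])])
```

```text
[0.58254424 0.15878722 0.28026429] [ 0.80423094  0.59431528  0.00094646 -0.00102776] [ 1.97345652 -0.6893891  -3.02645398] -0.042461192172035186 0.0002067203781685904
```

View pics/w9.png

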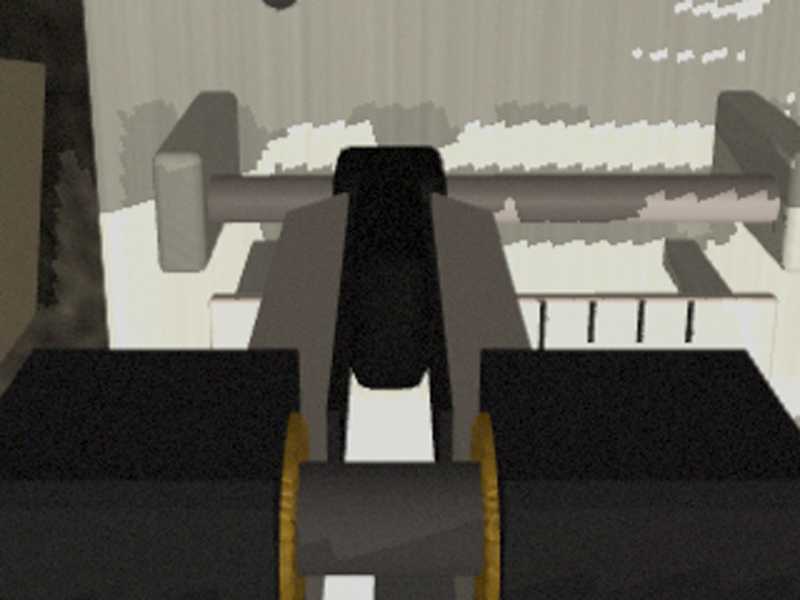

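Request:
{"method": "move_arm", "body": {
  "steps": [
    [[0, 0, 0, 0, 0, 0, 0.7], [0, 0, 0, 0, 0, 0, 0.65], [0, 0, 0, 0, 0, 0, 0.65], [0, 0, 0, 0, 0, 0, 0.65], [0, 0, 10, 0, 0, 0, 0.65], [0, 0, 20, 0, 0, 0, 0.65], [0, 0, 30, 0, 0, 0, 0.65], [0, 0, 30, 0, 0, 0, 0.65], [0, 0, 30, 0, 0, 0, 0.65], [0, 0, 20, 0, 0, 0, 0.65], [0, 0, 0, 0, 0, 0, 0.65]]
  ]
}}

```text
t: 12.77
ee_pos: [0.5771, 0.1587, 0.4291]
orientation: [0.804, 0.594, -0.004, -0.005]
contact_force: [0.5, -0.7, 0.4]
grip_width: 0.351
```

Run:
```python
from h import *
print(get_obs()['ee_pos'])
save('wrist','w10'); im=cv2.imread('pics/raw_w10.png')[180:280,200:400]
cv2.imwrite('pics/c10.png',cv2.resize(im,None,fx=4,fy=4,interpolation=cv2.INTER_CUBIC))
```

```text
[0.57712046 0.15868208 0.4291378 ]
```

View pics/c10.png

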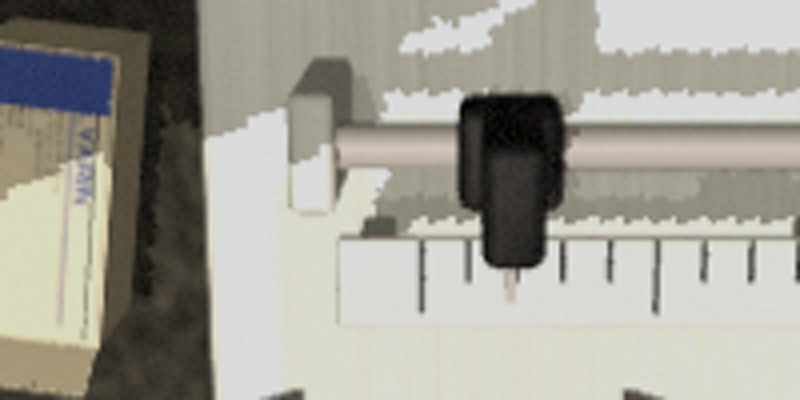

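Run:
```python
from h import *
save('side','side4',(200,120,400,270),4)
```

```text
(no output)
```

View pics/side4.png

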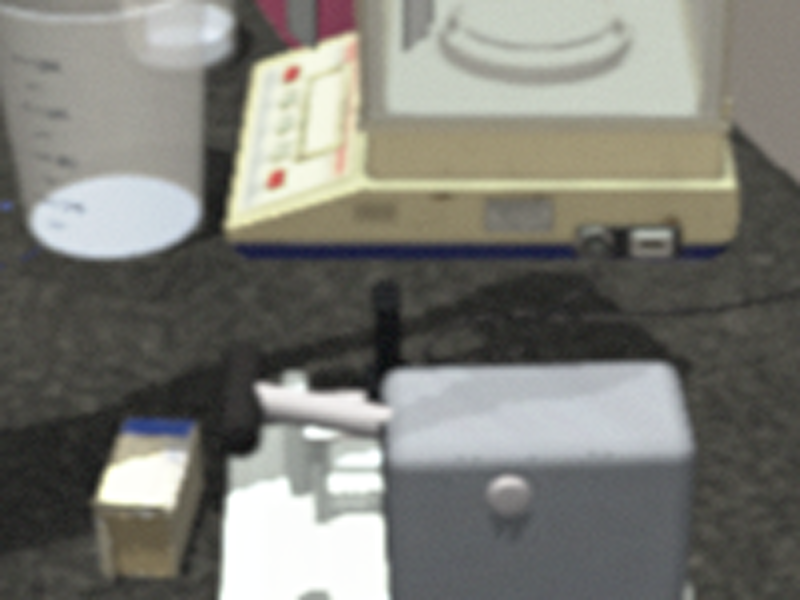

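The lever is back up (bar at about (240,400), as before the push). The carton hasn't moved, the fin now stands at (387,340), and the gripper is clear.

```bash
python3 -c "
from station import *
print(hand_in())"
```

```text
the job is handed in; nothing more can be done
None
```

I pressed the lever down with the closed fingertips, found where the brake bites, let the lever back up, slid the pointer to that travel, and handed the job in.

- **Bite:** the fingertips met the bar at a tool (TCP) height of about 0.357 m, which agrees with the bar height given. The push firmed up at about 17.3 mm of drop, so the aim was about 18.3 mm. The highest push I read was about 12.5 N upward (about 14 N in all), under the 20 N limit. Readings come only at the end of each move, so a short peak in between could have been missed.
- **Pointer:** I gripped the fin, slid it from about 60.5 mm, released it and withdrew. The last wrist picture puts the index at about 19 mm. The arm's own displacement gave about 18.0 mm and the ticks seen while gripped gave about 18.8 mm. These differ by 1 mm, which is within tolerance.
- **Last checks:** in the last side picture the lever is fully up, the carton is unmoved and the gripper is clear of the unit. I did not take a final picture of the small bottle or the beaker, but the arm did not go down near either.

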